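Run stir bars down a hand chute into a jar through its gated snout

ROBOT

A 6-joint arm with a two-finger parallel gripper is mounted at the origin on a cart in front of the work surface, level with it; the furniture and walls round the work are solid. World frame = base frame: x ahead of the robot, y to its left, z up, the work surface at z = 0. Lengths are in m, angles in rad, forces in N, time in s.
With the tool pointing down it reaches from about 0.325 to 0.75 m from the base axis. Payload 7.6 kg.
Tool frame: the origin (TCP) lies at the very end of the fingers, on their centre line; the grasp point (between the pads) lies 19 mm behind it; z points along the fingers, y is the line along which they close (so a half turn about z gives the same grasp; the last joint's range is limited). The gripper opens to 85 mm and grips with 20 to 120 N. Pads are 22 mm wide; open, the fingers measure 114 mm over their backs; the gripper's body (76 mm by 85 mm) begins 54 mm behind the grasp point. The pads swing forward as they close: fully open they stand 13 mm farther back than shut.
Start: joints at [-1.362, 0.052, 1.401, -0, 1.689, -0.07], TCP at [0.145, -0.505, 0.231] pointing down, gripper open.
Joint ranges: [-2.9, 2.9], [-0.91, 2.17], [0.12, 2.37], [-1.06, 4.2], [0.26, 2.73], [-2.93, 2.93]. Speed limits (rad/s): [2.57, 2.57, 3.01, 3.14, 3.14, 3.14].

INTERFACE

Orientations are given as a unit quaternion [w, x, y, z].
In Python, from cell import * gives the robot as it stands.
- The arm moves only by the tool servo_tool, never from a script. Its argument "motion" is one flat list of numbers, 5 for each row, row after row: the shift along the world's x, y, z in m, then the turn about the world's z in degrees, then the finger opening in m, from 0 to 0.0854. In form: [tx, ty, tz, twist, fingers, tx, ty, tz, twist, fingers, ...]. A call has 1 to 10 rows; each row is the pose to reach, as a shift and turn from the pose commanded when the call began; what a row does not reach only later rows make up. A row lasts 1/8 s, in which the tool goes at most 62.5 mm and 10.7 degrees, less where a joint would pass 70% of its speed; a pose out of reach is approached as far as the arm can. A call with a gripper value outside its range is refused whole. The fingers move at their own pace and stop on an object; "grip_force" is the grip in N (left out, the last holds). Time passes only in rows, so rows that repeat a pose let the fingers close. It gives the time, the measured TCP pose, the force, the opening and the grip force at its end, in the units of the state.
- read_state(): the state, without advancing time (a new reading comes with each control period).
- camera(name): name is "scene" or "top"; returns (picture, depth): 480x640x3 uint8, red, green, blue; 480x640 float32, m along the optical axis (not along the pixel's ray), 0 where there is no reading.
- get_calibration(name): a dict with "vertical_fov" (degrees; the focal length in pixels is half the picture's height over the tangent of half this angle, whatever the lens; pixels are square), "cx", "cy" (the principal point, pixels), "R" (3x3) and "t" (3): a world point X has camera coordinates R X + t. Camera axes: x right, y down, z forward; pixel columns grow to the right and rows downward; lengths in m; the calibration is good to about 2 mm. A picture is of the moment at which its call begins. get_calibration takes no time and is no camera call.
- job_done(): hands the job in; it is judged then, once.
Trained networks look in the newest picture that a camera, given by its name, has taken for a name from the list of things; names that differ only in an ending like _2 or _b are one class to them, and where a whole thing is asked for, a point or a joint stands for the part that bears it (a point fixed in the world has none). Each returns a list of dicts, best first, with "score" (0 to 1); they miss things now and then, are a little off and sometimes report something else, mostly with a low value. They report only what shows in the picture. A call takes as long as a camera call. They do not tell look-alikes from the thing itself.
- search_frame(camera, query): "xy" ([column, row] in pixels, amid what is visible of it).
The state is a dict: "clock": time; "q": joint angles; "joint_velocities": joint speeds; "tau": joint torques, N m; "tool_pos": TCP position; "tcp_rot": TCP orientation; "ft_force": force on the tool from outside, world axes, zero at the start; "ft_torque": the same for the moment, N m; "gripper_width": finger opening in m; "gripper_force": force on a finger pad.
Only numpy, scipy, OpenCV 4.12 (cv2) and the standard library are available. Lean on these libraries where they do the work, as an engineer would, in place of code of your own. Each camera call takes 0.05 s, during which the arm holds its last target. There are 200 camera calls.

TASK

Pick up the metal chute by its black handle, keep it level, and slide its nose into the slot of the jar's snout until its two side pins have pressed the sprung yoke gently home. Keep the yoke pressed home, lightly, while you tilt the chute nose-down about its pins until all three stir bars have slid through the gate into the jar; only then level it, draw it out and set it down flat on the bench. Do not ram the snout, and leave the other things on the bench where they stand.

Things in the scene. Friction and masses are not known exactly. Their poses are not given: they have to be found in the camera images.
- jar: Stir-bar jar fixed to the bench: box 110 x 110 mm with clear sides, aluminium front and flat grey lid, 147 mm high overall, on a 130 x 130 x 6 mm base plate. Origin: centre of its underside, z up, +x from its front inwards (front face at x = -55 mm). A snout that telescopes, stiff where it was left, stands out of the middle of the front.
- jar_front (a point): Middle (y = 0) of the jar's front face at the height of the snout's rail tops (z = 90 mm of the jar), jar axes. The snout's flange face lies 10 to 38 mm ahead of this point (-x): how far is not reported, feel or see it. Two rails, 13.5 to 28 mm either side of the middle, stand 30 mm out from the flange; the chute's pins slide on their flat tops.
- jar_mouth (a point): Mean place of the slot in the flange (24 mm ahead of jar_front; true place up to 14 mm either way along x). Slot 24 mm wide, from 20 mm below to 24 mm above the rail tops; behind it a floor slopes down at 35 degrees. A sprung dark yoke straddles it: two posts 15.5 to 28 mm either side of the middle, bridged 26 mm above the rails, front 14 mm before the flange.
- jar_floor (a point): Middle of the jar's inner floor, 6 mm above the bench, where the bars end up. A drop gate in the throat holds them back unless the yoke is kept pressed: 11 mm of travel, 2.5 N at first, about 8 N at the end, then rigid; above 18 N on the snout is too rough. Over its last 4 mm (6 to 8 N) the gate is open wide enough; it shuts when the yoke is let out.
- chute: The loose chute (about 140 g): a straight steel channel 150 mm long, 19 mm wide outside, 14 mm inside, walls 16 mm high, floor 2.5 mm thick, open at the nose (x = +75 mm) and shut at the tail (x = -75 mm). Origin: centre of its underside; x along the channel to the nose, z up. Tail part (x = -70 to -14 mm) roofed up to z = 18.5 mm.
- chute_grip (a point): Centre for grasping the chute's black paddle handle, which stands on the roof: 40 mm long (along x) x 12 mm wide (along y), from 18.5 to 66 mm above the chute's underside. This point lies at x = -40, y = 0, z = 42 mm of the chute; same axes as the chute.
- chute_pins (a point): Middle of the axis of the chute's two side pins (diameter 8 mm, along y, reaching to 23 mm either side), at x = 51, y = 0, z = 4 mm of the chute, 24 mm behind the nose; the undersides of the pins are level with the chute's underside. Same axes as the chute. With the yoke fully home the axis is 7 mm before the flange face and 4 mm above the rails.
- bar_0_center (a point): Centre of a white PTFE stir bar, diameter 10 mm, 25 mm long with round ends, lying lengthwise in single file in the chute (12 g, slippery: slides at roughly 14 to 20 degrees of tilt; 35 to 45 degrees empties the chute surely).
- bar_1_center (a point): Centre of a white PTFE stir bar, diameter 10 mm, 25 mm long with round ends, lying lengthwise in single file in the chute (12 g, slippery: slides at roughly 14 to 20 degrees of tilt; 35 to 45 degrees empties the chute surely).
- bar_2_center (a point): Centre of a white PTFE stir bar, diameter 10 mm, 25 mm long with round ends, lying lengthwise in single file in the chute (12 g, slippery: slides at roughly 14 to 20 degrees of tilt; 35 to 45 degrees empties the chute surely).
- beaker: bystander: empty glass beaker, 50 mm across, 70 mm high; origin at the centre of its underside
- bottle: bystander: small reagent bottle, 38 mm across, 75 mm high; origin at the centre of its underside
- dish: bystander: lidded petri dish, 91 mm across, 16 mm high; origin at the centre of its underside
- cassette: bystander: flat gel cassette, 80 x 100 x 7 mm; origin at the centre of its underside
Mind the look-alikes: they are no part of the job. Leave any green, orange or turquoise look-alike of the chute alone.

How it is judged:
On the way, in this order (a step that is already met when the one before it is completed fails the run):
1. the level chute, with all bars still in it, has its nose in the snout and presses lightly on it (over 0.5 N) (contact force between chute and jar above 0.5 N and angle between chute's own z axis and vertical below 0.2 rad and x of chute_pins in the frame of jar above -0.115 m and z of chute_pins in the frame of jar above 0.085 m and x of each of bar_0_center, bar_1_center, bar_2_center in the frame of chute_grip below 0.115 m and distance between each of bar_0_center, bar_1_center, bar_2_center and chute_grip below 0.125 m), for 0.2 s.
2. all three bars lie in the jar while the tilted chute still rests against the snout (x of bar_0_center in the frame of jar between -0.052 and 0.052 m and y of bar_0_center in the frame of jar between -0.052 and 0.052 m and z of bar_0_center in the frame of jar between 0 and 0.045 m and x of bar_1_center in the frame of jar between -0.052 and 0.052 m and y of bar_1_center in the frame of jar between -0.052 and 0.052 m and z of bar_1_center in the frame of jar between 0 and 0.045 m and x of bar_2_center in the frame of jar between -0.052 and 0.052 m and y of bar_2_center in the frame of jar between -0.052 and 0.052 m and z of bar_2_center in the frame of jar between 0 and 0.045 m and angle between chute's own z axis and vertical above 0.3 rad and contact force between chute and jar above 0.3 N), for 0.1 s.
At the end, for the whole second after the job is handed in: All three bars lie in the bottom of the jar (centres within its walls and less than 45 mm above its underside); the chute lies still and released, flat on the bench (underside within 6 mm of it, tilt below 0.1 rad), not touching the jar (x of bar_0_center in the frame of jar between -0.052 and 0.052 m and y of bar_0_center in the frame of jar between -0.052 and 0.052 m and z of bar_0_center in the frame of jar between 0 and 0.045 m and x of bar_1_center in the frame of jar between -0.052 and 0.052 m and y of bar_1_center in the frame of jar between -0.052 and 0.052 m and z of bar_1_center in the frame of jar between 0 and 0.045 m and x of bar_2_center in the frame of jar between -0.052 and 0.052 m and y of bar_2_center in the frame of jar between -0.052 and 0.052 m and z of bar_2_center in the frame of jar between 0 and 0.045 m and height (world z) of chute below 0.006 m and angle between chute's own z axis and vertical below 0.1 rad and linear speed of chute below 0.02 m/s and contact force between chute and jar below 0.1 N).
It fails at once if the chute is rammed against the jar or its snout (more than 18 N) (contact force between chute and jar above 18 N).
It fails at once if the robot presses on the jar itself (more than 5 N) (contact force between the arm and jar above 5 N).
It fails at once if a bystander is shifted by more than 20 mm (distance of any of beaker, bottle, dish, cassette from where it was at the start of the episode above 0.02 m).
It also fails if it takes over 72 s, if anything falls off the work surface, if the arm or the gripper's body presses on something with over 40 N, if the wrist force passes 120 N, or if a joint passes its speed limit or range.

## Working session

There is one attempt and no reset: what is moved stays moved. The work goes in short steps, Python scripts to look and compute and a tool call to move; the robot and the scene stay as the last step left them, time stands still between calls to the robot, and variables do not carry over. Pictures are saved under pics/ and viewed, at most 10 in all, crops included, and the job is handed in when it is done.

Besides the shell and the picture viewer there is one more tool, called as name(argument=value, ...), one argument or row to a line, values as JSON. servo_tool: Moves the arm, as the interface text tells. Its arguments: {"type":"object","properties":{"motion":{"type":"array"},"grip_force":{"type":"number"}},"required":["motion"]}

```bash
mkdir -p pics
cat > h.py <<'E'
from cell import *
import numpy as np, cv2
def w(cam,d,u,v,r=0):
    c=get_calibration(cam); f=240/np.tan(np.radians(c["vertical_fov"])/2)
    if r==0: z=d[int(v),int(u)]
    else: z=r
    p=np.array([(u-c["cx"])*z/f,(v-c["cy"])*z/f,z])
    return np.array(c["R"]).T@(p-np.array(c["t"]))
def cloud(cam,d):
    c=get_calibration(cam); f=240/np.tan(np.radians(c["vertical_fov"])/2)
    v,u=np.mgrid[:480,:640]
    p=np.stack([(u-c["cx"])*d/f,(v-c["cy"])*d/f,d],-1)
    P=(p-np.array(c["t"]))@np.array(c["R"]); P[d==0]=np.nan
    return P
def save(n,im): cv2.imwrite("pics/"+n+".png",im[:,:,::-1])
E
python3 - <<'E'
from h import *
for cam in ("scene","top"):
    im,d=camera(cam); save(cam+"0",im); np.savez(cam+"0.npz",im=im,d=d); c=get_calibration(cam)
    print(cam,c["vertical_fov"],(-np.array(c["R"]).T@np.array(c["t"])).round(3))
    for q in ("jar","jar_mouth","jar_front","chute","chute_grip","chute_pins","bar_0_center","beaker","bottle","dish","cassette"):
        for r in search_frame(cam,q)[:4]:
            u,v=r["xy"]; print(q,round(r["score"],2),[round(u),round(v)],w(cam,d,u,v).round(3))
print(read_state())
E
```

```text
scene 45.16381600804092 [-0.276  0.755  0.903]
jar 0.74 [198, 300] [0.488 0.305 0.143]
jar_mouth 0.65 [197, 304] [0.494 0.304 0.129]
jar_front 0.8 [197, 301] [0.49  0.306 0.141]
chute 0.88 [390, 235] [ 0.461 -0.284  0.014]
chute 0.82 [325, 253] [ 0.53  -0.105  0.016]
chute 0.55 [298, 313] [0.392 0.125 0.051]
chute 0.48 [403, 204] [ 0.538 -0.447  0.004]
chute_grip 0.79 [389, 233] [ 0.464 -0.285  0.018]
chute_grip 0.68 [327, 253] [ 0.525 -0.106  0.018]
chute_grip 0.64 [299, 312] [0.392 0.123 0.052]
chute_grip 0.59 [407, 202] [ 0.541 -0.47   0.001]
chute_pins 0.98 [390, 233] [ 0.464 -0.29   0.017]
chute_pins 0.76 [326, 255] [ 0.523 -0.1    0.014]
chute_pins 0.63 [300, 317] [0.392 0.121 0.036]
chute_pins 0.63 [406, 204] [ 0.532 -0.453  0.003]
beaker 0.71 [246, 238] [0.677 0.029 0.058]
bottle 0.92 [270, 231] [ 0.662 -0.039  0.052]
bottle 0.45 [197, 303] [0.495 0.303 0.131]
dish 0.61 [315, 217] [ 0.662 -0.206  0.017]
cassette 0.64 [239, 379] [0.375 0.308 0.005]
top 57.66129195058779 [ 0.46  -0.064  1.039]
jar 0.7 [171, 230] [0.552 0.239 0.14 ]
jar_mouth 0.56 [174, 231] [0.551 0.233 0.142]

[... 883 characters left out ...]
{'clock': 1.2, 'q': array([-1.36229874e+00,  5.21956512e-02,  1.40070707e+00, -7.77643464e-06,
        1.68860409e+00, -7.02720246e-02]), 'joint_velocities': array([-0.0001309 , -0.00029611, -0.00010487,  0.00049853,  0.0015994 ,
       -0.00070664]), 'tau': array([-6.92657068e-04, -3.81542659e+01, -3.60310829e+01, -5.86120882e-05,
        2.17103543e-04, -1.85396641e-05]), 'tool_pos': array([ 0.14450322, -0.50473817,  0.23132204]), 'tcp_rot': array([ 4.30821404e-05,  9.90301718e-01,  1.38933459e-01, -8.88211067e-07]), 'ft_force': array([-0.52749018, -0.08176617, -0.96928442]), 'ft_torque': array([0.01707512, 0.03607505, 0.00339961]), 'gripper_force': 0.0, 'gripper_width': 0.085474505140784}
```

```bash
python3 -c "
import cv2,numpy as np
" ; ls pics
```

```text
scene0.png
top0.png
```

View pics/top0.png

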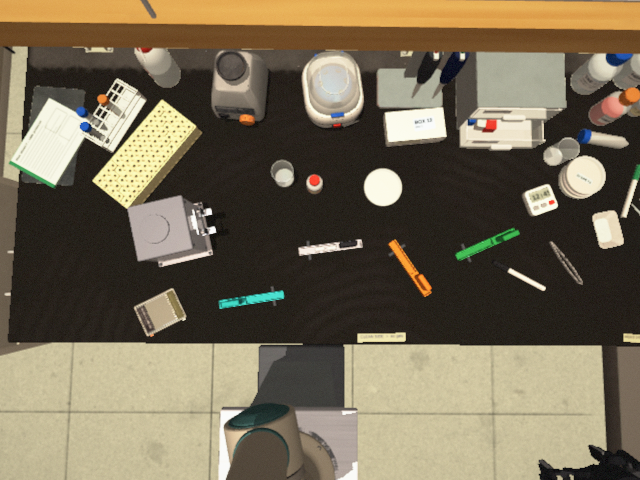

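View pics/scene0.png

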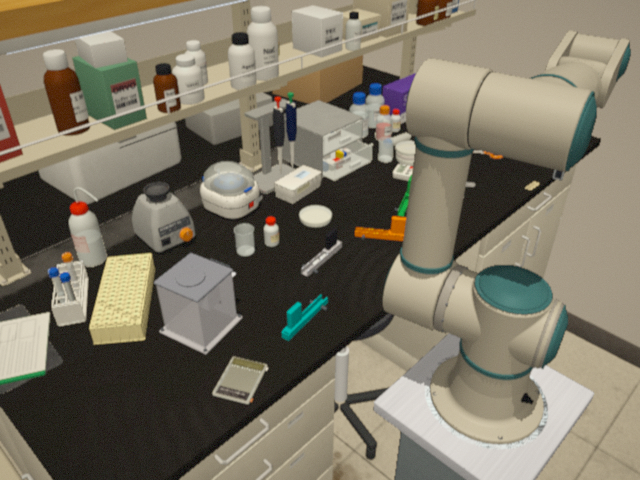

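Candidates: steel (330,247), green (488,245), orange (410,268) and turquoise (252,299). Only the first is bare steel with a black handle at about (348,243), and its nose points left toward the jar's snout at about (208,222). I'll measure it and confirm with an enlarged crop.

Run:
```python
from h import *
z=np.load("top0.npz"); im,d=z["im"],z["d"]; P=cloud("top",d)
a=cv2.resize(im[215:285,285:385],None,fx=5,fy=5,interpolation=cv2.INTER_CUBIC)
b=cv2.resize(im[190:275,120:235],None,fx=5,fy=5,interpolation=cv2.INTER_CUBIC)[:425,:575]
c=np.zeros((350+425,575,3),np.uint8); c[:350,:500]=a; c[350:]=b
save("crop0",cv2.resize(c,None,fx=.77,fy=.77))
Z=P[...,2]
def rect(m,n):
    p=P[m][:,:2].astype(np.float32); r=cv2.minAreaRect(p); print(n,len(p),np.round(r[0],4),np.round(r[1],4),round(r[2],2), "z",np.median(P[m][:,2]).round(4))
    return p
box=lambda x0,x1,y0,y1:(P[...,0]>x0)&(P[...,0]<x1)&(P[...,1]>y0)&(P[...,1]<y1)
rect(box(.44,.66,.15,.35)&(Z>.135)&(Z<.155),"lid")
rect(box(.44,.66,.1,.35)&(Z>.08)&(Z<.13),"snoutish")
m=box(.47,.59,-.19,-.02); rect(m&(Z>.008)&(Z<.045),"chute all"); 
p=rect(m&(Z>.05),"handle")
q=P[m&(Z>.009)&(Z<.03)][:,:2]; mu=q.mean(0); u,s,vt=np.linalg.svd(q-mu); print("chute axis",mu,np.degrees(np.arctan2(*(vt[0][::-1]))))
for zz in np.arange(.08,.13,.005):
    k=box(.44,.66,.1,.19)&(Z>zz)&(Z<zz+.005); print(zz.round(3),k.sum(),P[k][:,:2].mean(0).round(4) if k.any() else "")
print("handle z",np.sort(P[m&(Z>.04)][:,2])[-5:])
```

```text
lid 3138 [0.556  0.2627] [0.1168 0.1172] 13.71 z 0.1433
snoutish 715 [0.5384 0.2197] [0.0895 0.164 ] 59.57 z 0.1056
chute all 277 [ 0.5243 -0.095 ] [0.0381 0.146 ] 1.38 z 0.0156
handle 100 [ 0.5326 -0.1326] [0.0121 0.0394] 7.7 z 0.065
chute axis [ 0.52617483 -0.09664796] 96.67975272285099
0.08 0 
0.085 72 [0.5768 0.1747]
0.09 57 [0.5715 0.1757]
0.095 8 [0.57   0.1797]
0.1 7 [0.5694 0.1834]
0.105 16 [0.5619 0.184 ]
0.11 9 [0.5641 0.1813]
0.115 22 [0.5743 0.1828]
0.12 27 [0.574  0.1814]
0.125 0 
handle z [0.06794857 0.06821117 0.06838957 0.06858179 0.06862361]
```

View pics/crop0.png

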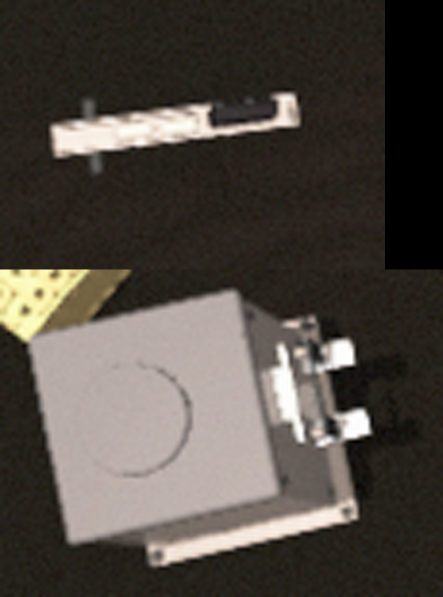

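The crop confirms it: steel channel, black handle at right, nose and pins at left, and the snout's two rails stick out to the right of the jar. Next I'll refine the snout in the jar's axes.

Run:
```python
from h import *
Ps=[]
for i in range(6):
    im,d=camera("top"); Ps.append(cloud("top",d))
P=np.nanmean(Ps,0); Z=P[...,2]
box=lambda x0,x1,y0,y1:(P[...,0]>x0)&(P[...,0]<x1)&(P[...,1]>y0)&(P[...,1]<y1)
m=box(.44,.66,.15,.35)&(Z>.138)&(Z<.15)
r=cv2.minAreaRect(P[m][:,:2].astype(np.float32)); print(r, P[m][:,2].mean())
# edges by fit: mask boundary lines
mk=cv2.erode(m.astype(np.uint8),np.ones((3,3)))>0
r2=cv2.minAreaRect(P[mk][:,:2].astype(np.float32)); print(r2)
c=np.array(r[0]); a=np.radians(90+r2[2]); X=np.array([np.cos(a),np.sin(a)]); Y=np.array([-X[1],X[0]])
k=box(.5,.62,.1,.22)&(Z>.075)&(Z<.128)
q=np.c_[(P[k][:,:2]-c)@X,(P[k][:,:2]-c)@Y,P[k][:,2]]*1000
v,u=np.nonzero(k)
for lo,hi in((78,98),(98,128)):
    s=(q[:,2]>lo)&(q[:,2]<hi)&(q[:,0]<-62)
    print(lo)
    o=q[s]; o=o[np.argsort(o[:,0])]
    print("\n".join(" ".join("%d,%d,%d"%tuple(t) for t in o[i:i+12]) for i in range(0,len(o),12)))
# base plate
b=box(.44,.66,.1,.35)&(Z>.003)&(Z<.012)
# chute handle
m=box(.47,.59,-.19,-.02)
for lo,hi in ((.055,.075),(.01,.025)):
    g=m&(Z>lo)&(Z<hi); print(cv2.minAreaRect(P[g][:,:2].astype(np.float32)),P[g].mean(0))
```

```text
((0.5559420585632324, 0.2628457844257355), (0.11611294746398926, 0.11648443341255188), 13.610668182373047) 0.14363869925818679
((0.555652379989624, 0.26153820753097534), (0.11089540272951126, 0.11129516363143921), 13.71519947052002)
78
-100,15,90 -100,-25,89 -100,24,86 -100,-16,87 -100,26,88 -100,17,89 -99,-14,88 -99,-23,89 -99,20,89 -99,-20,90 -99,22,90 -99,-18,90
-98,24,89 -98,-16,89 -98,15,89 -98,-25,90 -98,-28,88 -98,-14,89 -98,26,88 -97,17,89 -97,-23,89 -97,19,89 -97,-21,89 -97,21,89
-96,-19,89 -96,23,89 -96,14,90 -96,-16,89 -96,26,90 -96,-14,90 -96,-26,89 -95,16,89 -95,-23,89 -95,19,90 -95,28,88 -95,-21,89
-94,21,89 -94,-19,89 -94,23,88 -94,-26,90 -94,-17,89 -94,25,89 -94,14,88 -93,-15,89 -93,16,89 -93,27,89 -93,-24,89 -93,-22,90
-93,18,89 -93,20,90 -92,-13,86 -92,23,90 -92,-20,89 -92,-17,90 -92,-26,90 -92,-15,91 -91,16,90 -91,13,88 -91,24,88 -91,27,89
-91,-24,89 -91,18,89 -91,20,91 -91,-13,89 -90,-22,89 -90,22,89 -90,-20,88 -90,-18,89 -89,24,89 -89,-27,89 -89,15,90 -89,-16,90
-89,26,90 -89,-25,89 -89,17,90 -89,-23,90 -88,-14,88 -88,-21,90 -88,19,88 -88,21,90 -87,-19,89 -87,24,
[... 2649 characters left out ...]
,13,118 -66,-8,117 -66,-6,118 -66,-17,117 -66,4,117 -66,-4,117 -66,6,117 -65,15,116
-65,23,114 -65,-2,118 -65,-13,117 -65,-11,118 -65,8,117 -65,0,118 -65,10,117 -64,-9,117 -64,1,117 -64,-6,118 -64,12,117 -64,4,118
-64,14,117 -64,6,118 -63,-5,117 -63,-2,118 -63,-13,117 -63,8,117 -63,10,118 -63,-11,117 -63,-9,119 -63,0,118 -63,1,118 -62,3,118
-62,-7,117 -62,14,117 -62,14,102 -62,5,118 -62,-5,118 -62,11,115
((0.5325777530670166, -0.13275720179080963), (0.011965878307819366, 0.03933459892868996), 7.99684476852417) [ 0.5321529  -0.13225613  0.06484866]
((0.5272188782691956, -0.0942189022898674), (0.018998146057128906, 0.14782805740833282), 7.8391265869140625) [ 0.52658605 -0.09823282  0.01524958]
```

Snout found in jar axes: flange face at x = -70 mm, yoke front at -84, rails out to -100, centred in y, rail tops at z of about 0.09. Jar heading is 103.7°. The chute heading is 97.9° and its handle is at (0.5327, -0.133). Moving over the handle now.

servo_tool(
  motion=[0.039,0.037,0,8.2,0.0854,0.078,0.074,0,16.4,0.0854,0.117,0.111,-0.01,24.6,0.0854,0.156,0.148,-0.02,32.8,0.0854,0.195,0.185,-0.03,41,0.0854,0.234,0.222,-0.04,49.2,0.0854,0.273,0.26,-0.05,57.4,0.05,0.312,0.297,-0.06,65.6,0.05,0.351,0.334,-0.07,73.8,0.05,0.388,0.372,-0.08,82,0.05],
  grip_force=40,
)

```text
clock: 2.75
tool_pos: [0.5337, -0.1313, 0.1511]
tcp_rot: [0.0, 0.654, 0.756, 0.0]
ft_force: [-0.1, -0.2, 0.3]
gripper_width: 0.0499
gripper_force: 0.0
```

servo_tool(
  motion=[0,0,-0.04,0,0.04,0,0,-0.08,0,0.04,0,0,-0.11,0,0.04,0,0,-0.125,0,0.04,0,0,-0.125,0,0.04,0,0,-0.125,0,0.0,0,0,-0.125,0,0.0,0,0,-0.125,0,0.0,0,0,-0.125,0,0.0,0,0,-0.125,0,0.0],
  grip_force=40,
)

```text
clock: 4.0
tool_pos: [0.5335, -0.1331, 0.028]
tcp_rot: [0.001, 0.656, 0.755, 0.001]
ft_force: [-0.3, 0.7, 6.0]
gripper_width: 0.0114
gripper_force: 41.4
```

```bash
python3 -c "
from h import *
s=read_state(); print(s['clock'],s['tool_pos'],s['ft_force'],s['gripper_width'],s['gripper_force'],s['q'])"
```

```text
4.0 [ 0.53353542 -0.1331018   0.02801703] [-0.31867335  0.68532222  6.02842687] 0.011432761871323567 41.39526844024658 [-3.11628302e-01  2.84374908e-01  1.56091115e+00 -1.59872426e-05
  1.29315706e+00 -4.50782829e-01]
```

servo_tool(
  motion=[0,0,0.005,0,0,0,0,0.02,0,0,0,0,0.04,0,0,0,0,0.06,0,0,0,0,0.08,0,0,0,0,0.1,0,0,0,0,0.11,0,0,0,0,0.115,0,0,0,0,0.115,0,0],
)

```text
clock: 5.12
tool_pos: [0.5324, -0.1327, 0.1411]
tcp_rot: [-0.0, 0.656, 0.755, -0.0]
ft_force: [1.0, -0.5, -2.0]
gripper_width: 0.0115
gripper_force: 40.2
```

servo_tool(
  motion=[0.002,0.005,0,0,0,0.007,0.017,0,0,0,0.016,0.037,0,1,0,0.026,0.061,0,2,0,0.037,0.087,0,3,0,0.048,0.112,0,4,0,0.058,0.136,0,5,0,0.066,0.158,0,5.6,0,0.073,0.174,0,5.9,0,0.0755,0.181,0,5.9,0],
)

```text
clock: 6.38
tool_pos: [0.6082, 0.0494, 0.141]
tcp_rot: [-0.0, 0.616, 0.788, -0.0]
ft_force: [-0.5, -0.2, -2.0]
gripper_width: 0.0115
gripper_force: 40.2
```

```bash
cat > m.py <<'E'
from h import *
C=np.array([.5559,.2628]); A=np.radians(103.7); X=np.array([np.cos(A),np.sin(A)]); Y=np.array([-X[1],X[0]])
def jar(p): return np.c_[(p[:,:2]-C)@X,(p[:,:2]-C)@Y,p[:,2]]
def look(n):
    ims=[camera("top") for _ in range(3)]; im=ims[0][0]; P=np.nanmean([cloud("top",d) for _,d in ims],0)
    im2,d2=camera("scene"); save(n+"_top",im); save(n+"_sc",im2); s=read_state()
    print(s["clock"],s["tool_pos"].round(4),s["ft_force"].round(2),s["ft_torque"].round(3),s["gripper_width"])
    return im,P,im2,cloud("scene",d2),s
E
python3 - <<'E'
from m import *
im,P,im2,P2,s=look("a")
t=s["tool_pos"]
for PP,nm in((P,"top"),(P2,"scene")):
    J=jar(PP.reshape(-1,3))*1000
    k=(abs(J[:,1])<14)&(J[:,0]>-270)&(J[:,0]<-100)&(J[:,2]>80)&(J[:,2]<135); q=J[k]
    print(nm,len(q))
    for a in range(-260,-100,10):
        o=q[(q[:,0]>=a)&(q[:,0]<a+10)]
        if len(o): print(a,len(o),"y",o[:,1].min().round(1),o[:,1].max().round(1),"z",np.percentile(o[:,2],[5,50,95]).round(1))
    print("xmax",np.sort(q[:,0])[-5:].round(1))
a=cv2.resize(im[190:290,150:300],None,fx=5,fy=5); b=cv2.resize(im2[215:365,150:350],None,fx=4,fy=4)
save("a_crop",b)
E
```

```text
6.575 [0.6079 0.0478 0.1413] [ 0.56  0.84 -1.6 ] [-0.045  0.006 -0.045] 0.011739931264866204
top 318
-260 3 y 9.3 13.7 z [127.  127.3 128.6]
-200 3 y 9.6 11.5 z [ 87.3 116.7 118.6]
-190 12 y 5.6 10.0 z [115.9 123.  128.8]
-180 25 y -4.6 10.1 z [115.8 124.4 129.2]
-170 49 y -8.4 10.1 z [114.7 122.7 129.4]
-160 47 y -8.4 10.2 z [115.7 125.1 129.5]
-150 45 y -8.1 10.1 z [114.5 124.4 130.1]
-140 54 y -13.6 13.5 z [114.2 117.2 129.5]
-130 52 y -14.0 12.9 z [114.5 118.1 129.2]
-120 20 y -10.7 10.3 z [114.7 115.4 128.8]
xmax [-116.6 -116.3 -116.  -115.5 -113.5]
scene 522
-260 9 y 2.0 9.1 z [117.7 126.9 131.6]
-250 19 y 0.9 10.4 z [116.3 125.8 132.9]
-240 25 y 3.9 11.4 z [113.7 124.1 133.8]
-230 21 y 3.3 9.6 z [113.9 128.6 132.8]
-220 19 y 3.2 12.2 z [120.4 126.8 133. ]
-210 31 y -10.9 12.2 z [114.9 124.6 134. ]
-200 43 y -12.2 11.7 z [119.2 130.8 134.4]
-190 36 y -11.2 11.1 z [115.5 126.1 131.6]
-180 42 y -10.3 10.8 z [115.  125.4 131.5]
-170 32 y -9.8 11.1 z [118.  125.9 132.2]
-160 33 y -9.0 9.9 z [115.  126.1 130.7]
-150 48 y -11.3 12.0 z [115.4 124.9 131.7]
-140 35 y -9.9 12.5 z [116.1 125.1 131.3]
-130 39 y -10.2 13.6 z [115.2 122.9 130.3]
-120 47 y -10.1 11.1 z [114.8 123.6 132.2]
-110 43 y -11.6 10.9 z [115.7 123.2 130.4]
xmax [-102.7 -102.1 -102.  -101.9 -100.8]
```

View pics/a_crop.png

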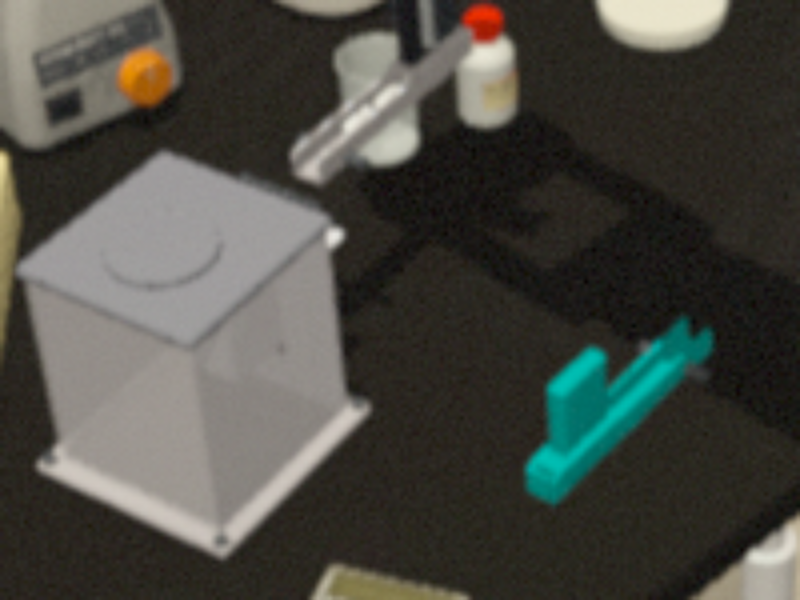

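Run:
```python
from h import *
from m import C,X,Y
im=cv2.imread("pics/a_top.png"); 
cv2.imwrite("pics/a_tc.png",cv2.resize(im[195:265,190:290],None,fx=8,fy=8,interpolation=cv2.INTER_CUBIC))
# project predicted points
def pr(cam,p):
    c=get_calibration(cam); f=240/np.tan(np.radians(c["vertical_fov"])/2); q=np.array(c["R"])@p+np.array(c["t"]); return q[:2]/q[2]*f+[c["cx"],c["cy"]]
for x in(-116,-106,-102): 
  for y in (-9.5,9.5):
    p=np.r_[C+X*x/1e3+Y*y/1e3,.131]; print(x,y,pr("top",p).round(1),((pr("top",p)-[190,195])*8).round(),((pr("scene",p)-[150,215])*4).round())
```

```text
-116 -9.5 [215.1 211.5] [201. 132.] [304. 139.]
-116 9.5 [217.  220.3] [216. 202.] [331. 149.]
-106 -9.5 [210.4 212.6] [163. 141.] [292. 148.]
-106 9.5 [212.3 221.3] [178. 211.] [320. 158.]
-102 -9.5 [208.5 213. ] [148. 144.] [288. 152.]
-102 9.5 [210.4 221.8] [163. 214.] [315. 162.]
```

View pics/a_tc.png

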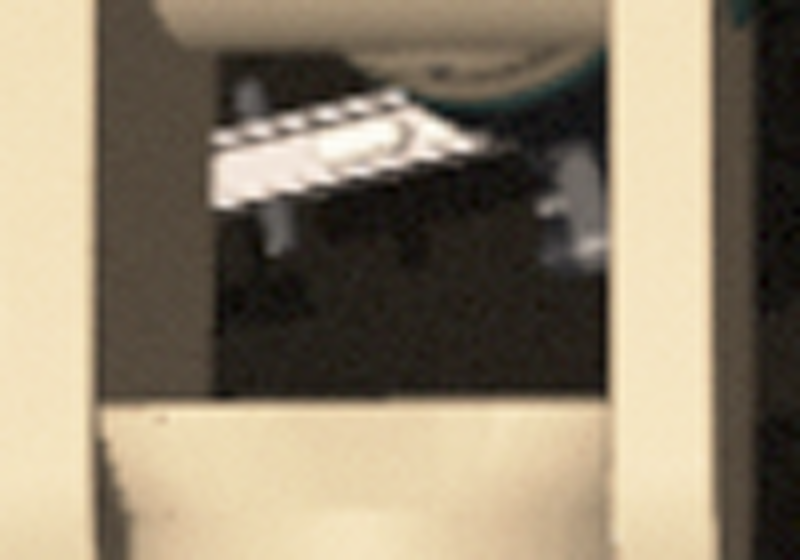

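The arm partly hides the nose in this view (cut off at crop column 213), but the chute is level and pins and nose sit where predicted. Lowering to rail height, then approaching slowly.

servo_tool(
  motion=[0.0007,0,-0.005,0,0,0.0007,0,-0.012,0,0,0.0007,0,-0.018,0,0,0.0007,0,-0.0205,0,0,-0.001,0.007,-0.0205,0,0,-0.004,0.018,-0.0205,0,0,-0.0065,0.028,-0.0205,0,0,-0.0085,0.036,-0.0205,0,0,-0.0088,0.039,-0.0205,0,0,-0.0088,0.039,-0.0205,0,0],
)

```text
clock: 7.82
tool_pos: [0.5992, 0.0874, 0.1208]
tcp_rot: [0.0, 0.616, 0.787, 0.0]
ft_force: [-0.3, 0.4, -1.7]
gripper_width: 0.0115
gripper_force: 40.2
```

```bash
cat > st.py <<'E'
from m import *
s=read_state(); t=s["tool_pos"]; print(s["clock"],t.round(4),"jar",(jar(t[None])*1000).round(1),"F jar",np.round([s["ft_force"][:2]@X,s["ft_force"][:2]@Y,s["ft_force"][2]],2),"T",s["ft_torque"].round(3),s["gripper_width"])
E
python3 st.py
```

```text
7.825 [0.5992 0.0874 0.1208] jar [[-180.6   -0.5  120.8]] F jar [ 0.47  0.24 -1.73] T [-0.084 -0.012  0.018] 0.011518509174188826
```

servo_tool(
  motion=[-0.0003,0.0013,0,0,0,-0.0006,0.0026,0,0,0,-0.0009,0.0039,0,0,0,-0.0012,0.005,0,0,0,-0.0014,0.0058,0,0,0,-0.0014,0.0058,0,0,0,-0.0014,0.0058,0,0,0],
)

```text
clock: 8.7
tool_pos: [0.5979, 0.0929, 0.1209]
tcp_rot: [0.0, 0.617, 0.787, 0.0]
ft_force: [1.4, -5.0, -0.3]
gripper_width: 0.0117
gripper_force: 40.4
```

```bash
python3 st.py
```

```text
8.7 [0.5979 0.0929 0.1209] jar [[-175.    -0.5  120.9]] F jar [-5.2  -0.13 -0.29] T [-0.883 -0.173 -0.017] 0.01170762574646048
```

servo_tool(
  motion=[-0.0002,0.001,0,0,0,-0.0005,0.002,0,0,0,-0.0007,0.0029,0,0,0,-0.0007,0.0029,0,0,0],
)

```text
clock: 9.2
tool_pos: [0.5972, 0.0956, 0.121]
tcp_rot: [0.0, 0.617, 0.787, -0.0]
ft_force: [0.3, -6.7, 0.0]
gripper_width: 0.0115
gripper_force: 40.4
```

```bash
python3 st.py
```

```text
9.2 [0.5972 0.0956 0.121 ] jar [[-172.3   -0.5  121. ]] F jar [-6.6   1.32  0.04] T [-1.134 -0.219  0.029] 0.011497301108334652
```

Yoke is at about 9 of 11 mm travel (7 N). Next I'll soften the grip so the handle can pivot in the pads, and feel the first degrees of tilt.

servo_tool(
  motion=[0,0,0,0,0,0,0,0,0,0,0,0,0.002,0,0,-0.0002,0.0008,0.004,0,0,-0.0002,0.0008,0.004,0,0],
  grip_force=20,
)

```text
clock: 9.82
tool_pos: [0.5969, 0.0964, 0.1246]
tcp_rot: [0.0, 0.617, 0.787, -0.0]
ft_force: [1.8, -4.7, -1.7]
gripper_width: 0.0121
gripper_force: 40.2
```

```bash
python3 st.py
```

```text
9.825 [0.5969 0.0964 0.1246] jar [[-171.4   -0.4  124.6]] F jar [-4.96 -0.69 -1.68] T [-1.159 -0.264  0.012] 0.012085953998757655
```

servo_tool(
  motion=[0,0,0,0,0,0,0,0,0,0],
  grip_force=20,
)

```text
clock: 10.07
tool_pos: [0.5969, 0.0964, 0.1245]
tcp_rot: [0.0, 0.617, 0.787, -0.0]
ft_force: [1.3, -4.7, -2.4]
gripper_width: 0.0115
gripper_force: 40.2
```

```bash
python3 st.py
python3 - <<'E'
from m import *
im2,d2=camera("scene"); save("b_sc",im2); P=cloud("scene",d2).reshape(-1,3); J=jar(P)*1000
k=(J[:,1]>6)&(J[:,1]<14)&(J[:,0]>-215)&(J[:,0]<-100)&(J[:,2]>85)&(J[:,2]<150); q=J[k]
for a in range(-210,-100,10):
    o=q[(q[:,0]>=a)&(q[:,0]<a+10)]
    if len(o): print(a,len(o),np.percentile(o[:,2],[10,50,95]).round(1))
E
```

```text
10.075 [0.5969 0.0964 0.1245] jar [[-171.4   -0.4  124.5]] F jar [-4.93 -0.16 -2.43] T [-1.16  -0.257  0.03 ] 0.011511696431536664
-210 11 [ 99.6 106.4 114.5]
-200 18 [104.4 111.7 120.1]
-190 18 [100.8 111.3 119.4]
-180 21 [100.6 108.6 117.1]
-170 38 [103.4 119.4 147.6]
-160 30 [101.6 116.8 147. ]
-150 17 [100.3 109.7 116.2]
-140 18 [ 98.8 106.2 113.7]
-130 18 [ 97.9 105.  111.1]
-120 18 [ 98.4 103.8 112.2]
-110 15 [100.6 103.5 111.3]
```

servo_tool(
  motion=[-0.0001,0.0005,0.002,0,0,-0.0004,0.0015,0.0035,0,0,-0.0006,0.0026,0.0045,0,0,-0.0008,0.0034,0.005,0,0,-0.0009,0.0039,0.005,0,0,-0.0009,0.0039,0.005,0,0],
  grip_force=20,
)

```text
clock: 10.88
tool_pos: [0.5959, 0.1001, 0.1295]
tcp_rot: [0.0, 0.617, 0.787, -0.001]
ft_force: [1.2, -6.4, -2.3]
gripper_width: 0.0114
gripper_force: 40.2
```

```bash
python3 st.py
```

```text
10.875 [0.5959 0.1001 0.1295] jar [[-167.5   -0.4  129.5]] F jar [-6.5   0.34 -2.34] T [-1.352 -0.248 -0.055] 0.011350167558583485
```

servo_tool(
  motion=[-0.0004,0.0018,0.003,0,0,-0.0008,0.0036,0.0055,0,0,-0.0013,0.0056,0.008,0,0,-0.0018,0.0076,0.0102,0,0,-0.002,0.0083,0.0102,0,0],
)

```text
clock: 11.5
tool_pos: [0.594, 0.1085, 0.1401]
tcp_rot: [0.0, 0.617, 0.787, -0.0]
ft_force: [1.5, -6.7, -0.1]
gripper_width: 0.0116
gripper_force: 40.0
```

```bash
python3 st.py
```

```text
11.5 [0.594  0.1085 0.1401] jar [[-158.9   -0.5  140.1]] F jar [-6.9   0.09 -0.15] T [-1.339 -0.129 -0.012] 0.011584897168721933
```

servo_tool(
  motion=[-0.0005,0.0021,0.0027,0,0,-0.0011,0.0044,0.0052,0,0,-0.0016,0.0065,0.0075,0,0,-0.0021,0.0087,0.0097,0,0,-0.0027,0.011,0.0118,0,0,-0.0032,0.0132,0.0137,0,0,-0.0032,0.0132,0.0137,0,0],
)

```text
clock: 12.38
tool_pos: [0.5908, 0.1218, 0.154]
tcp_rot: [0.0, 0.617, 0.787, -0.0]
ft_force: [-0.3, -6.2, 1.5]
gripper_width: 0.0116
gripper_force: 39.7
```

```bash
python3 st.py
```

```text
12.375 [0.5908 0.1218 0.154 ] jar [[-145.2   -0.5  154. ]] F jar [-5.93  1.71  1.46] T [-1.262 -0.093  0.086] 0.011608665160735407
```

servo_tool(
  motion=[-0.0006,0.0025,0.0021,0,0,-0.0012,0.0049,0.0041,0,0,-0.0018,0.0073,0.0059,0,0,-0.0024,0.0098,0.0077,0,0,-0.003,0.0124,0.0093,0,0,-0.0036,0.015,0.0107,0,0,-0.0036,0.015,0.0107,0,0],
)

```text
clock: 13.25
tool_pos: [0.5872, 0.137, 0.1648]
tcp_rot: [0.0, 0.617, 0.787, -0.0]
ft_force: [-0.1, -5.4, 0.6]
gripper_width: 0.0117
gripper_force: 39.5
```

```bash
python3 st.py
python3 - <<'E'
from m import *
im2,d2=camera("scene"); im,d=camera("top"); save("c",cv2.resize(im2[195:365,150:350],None,fx=3,fy=3)); save("c_top",im)
for cam in("scene","top"):
    for r in search_frame(cam,"bar_0_center")[:4]: print(cam,r)
E
```

```text
13.25 [0.5872 0.137  0.1648] jar [[-129.7   -0.6  164.8]] F jar [-5.19  1.35  0.55] T [-1.226 -0.083 -0.058] 0.011688408460145645
```

View pics/c.png

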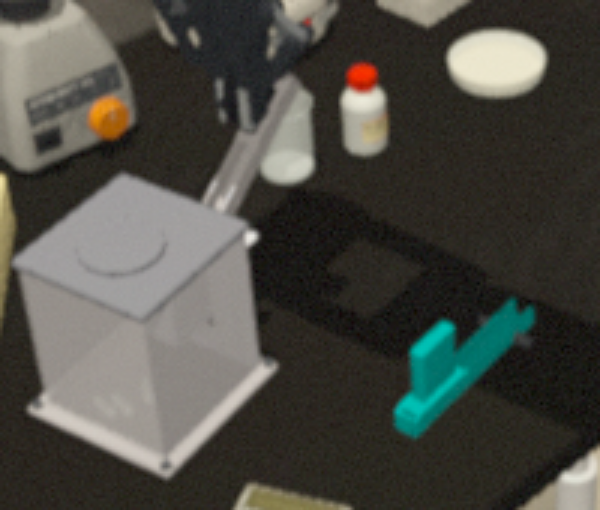

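The scene shows the chute at about 35°, with bars faintly visible on the jar floor at crop (110,400). One may still be in the nose at (225,195). The press has eased to about 5.5 N, so I'll push it home a little and tilt on.

servo_tool(
  motion=[-0.0003,0.0012,0,0,0,-0.0007,0.0029,0,0,0,-0.0007,0.0029,0,0,0],
)

```text
clock: 13.82
tool_pos: [0.5867, 0.1398, 0.1648]
tcp_rot: [0.001, 0.617, 0.787, -0.0]
ft_force: [0.7, -5.6, -0.3]
gripper_width: 0.0116
gripper_force: 39.4
```

```bash
python3 st.py
```

```text
13.825 [0.5867 0.1398 0.1648] jar [[-126.8   -0.8  164.8]] F jar [-5.62  0.61 -0.34] T [-1.195 -0.178 -0.005] 0.011559066634609408
```

servo_tool(
  motion=[-0.0005,0.0019,0.0008,0,0,-0.0009,0.0039,0.0016,0,0,-0.0014,0.0058,0.0024,0,0,-0.0018,0.0073,0.003,0,0,-0.0018,0.0073,0.003,0,0],
)

```text
clock: 14.45
tool_pos: [0.5849, 0.1472, 0.1677]
tcp_rot: [0.0, 0.617, 0.787, 0.0]
ft_force: [0.8, -4.8, 0.9]
gripper_width: 0.0113
gripper_force: 39.3
```

```bash
python3 st.py
python3 - <<'E'
from m import *
ims=[camera("scene")[0].astype(float) for _ in range(6)]; im=np.mean(ims,0).astype(np.uint8)
save("d",cv2.resize(im[235:365,150:300],None,fx=5,fy=5,interpolation=cv2.INTER_CUBIC))
E
```

```text
14.45 [0.5849 0.1472 0.1677] jar [[-119.1   -0.8  167.7]] F jar [-4.83  0.4   0.92] T [-1.144e+00 -1.930e-01 -1.000e-03] 0.011339115503989125
```

View pics/d.png

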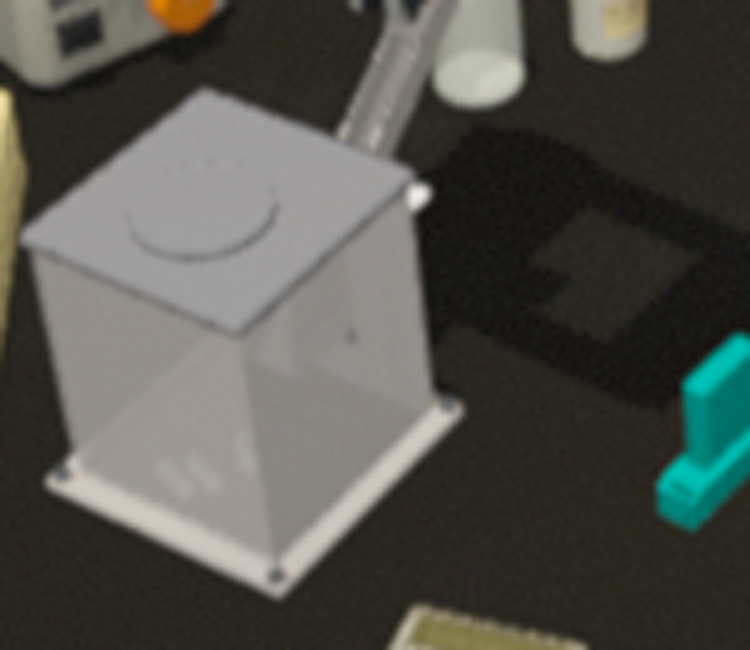

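Run:
```python
from m import *
ims=[camera("scene")[0].astype(float) for _ in range(10)]; im=np.mean(ims,0); d=im[285:350,160:245]
d=np.clip((d-d.min())/(d.max()-d.min())*255,0,255)
g=d.mean(2).astype(np.uint8); g=cv2.createCLAHE(4,(3,3)).apply(g)
save("e",cv2.resize(np.repeat(g[:,:,None],3,2),None,fx=8,fy=8,interpolation=cv2.INTER_CUBIC))
c=get_calibration("scene"); o=-np.array(c["R"]).T@np.array(c["t"])
for u,v in((184.4,330.6),(190,329),(199,325)):
    r=w("scene",None,u,v,1.)-o; p=o+r*(.011-o[2])/r[2]; print((jar(p[None])*1000).round(0))
```

```text
[[ 41. -15.  11.]]
[[31. -8. 11.]]
[[11.  1. 11.]]
```

View pics/e.png

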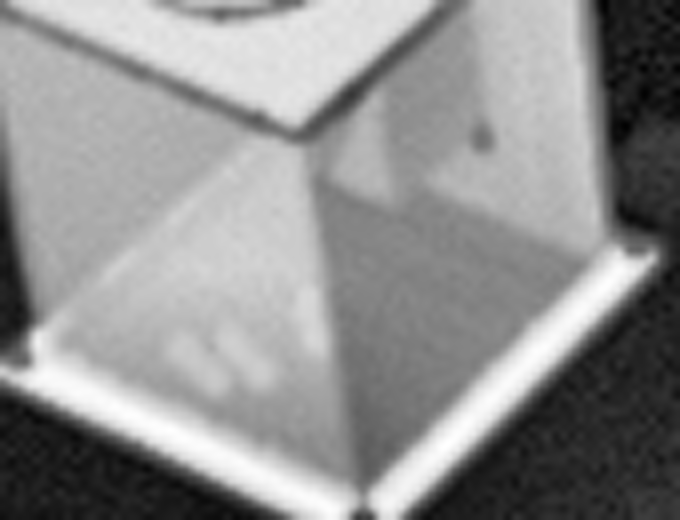

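Run:
```python
from m import *
im=np.mean([camera("scene")[0].astype(float) for _ in range(8)],0)[285:350,160:245].mean(2)
b=cv2.imread("pics/b_sc.png").astype(float).mean(2); s0=cv2.imread("pics/scene0.png").astype(float).mean(2)
ref=((b+s0)/2)[285:350,160:245]
D=cv2.GaussianBlur(im-ref,(0,0),.8)
c=cv2.resize(cv2.imread("pics/c.png").astype(float).mean(2),None,fx=1/3,fy=1/3,interpolation=cv2.INTER_AREA)[90:155,10:95]
D2=cv2.GaussianBlur(c-ref,(0,0),.8)
o=np.hstack([D,D2]); print(D.max(),D2.max(), D.std())
o=np.clip(128+o*6,0,255).astype(np.uint8)
save("f",cv2.resize(np.repeat(o[:,:,None],3,2),None,fx=4.5,fy=4.5,interpolation=cv2.INTER_CUBIC))
```

```text
16.50628137859956 16.732307433870297 2.661876916831885
```

View pics/f.png

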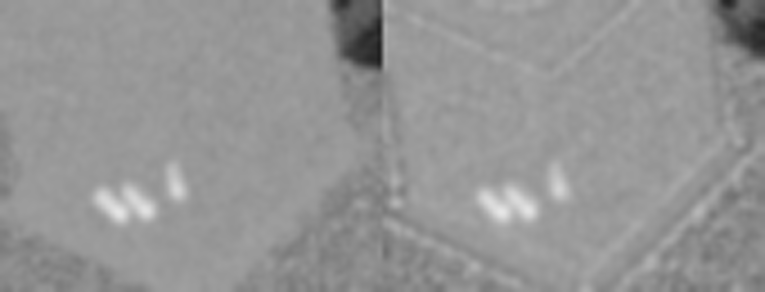

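The difference against the pre-tilt pictures shows three bright bars lying on the jar floor, and the chute is still pressed and tilted. Drawing the chute straight out; I'll level it on the bench, where pressing down loads nothing on the snout.

servo_tool(
  motion=[0.0005,-0.0019,0.0005,0,0,0.0014,-0.0058,0.001,0,0,0.0026,-0.0107,0.0015,0,0,0.004,-0.0165,0.002,0,0,0.006,-0.0243,0.002,0,0,0.0083,-0.034,0.002,0,0,0.0107,-0.0437,0.002,0,0,0.013,-0.0534,0.002,0,0,0.0154,-0.0632,0.002,0,0,0.0178,-0.0729,0.002,0,0],
)

```text
clock: 16.9
tool_pos: [0.6027, 0.0737, 0.1694]
tcp_rot: [0.0, 0.617, 0.787, 0.0]
ft_force: [-0.4, -0.1, -0.5]
gripper_width: 0.0114
gripper_force: 39.0
```

```bash
python3 st.py
python3 - <<'E'
from m import *
im2,d2=camera("scene"); im,d=camera("top"); save("g",np.hstack([cv2.resize(im2[150:350,150:400],None,fx=1.6,fy=1.6),cv2.resize(im[130:330,130:380],None,fx=1.6,fy=1.6)])); J=jar(cloud("scene",d2).reshape(-1,3))*1000
k=(abs(J[:,1])<13)&(J[:,0]>-290)&(J[:,0]<-104)&(J[:,2]>50)&(J[:,2]<200); q=J[k]
for a in range(-270,-104,10):
    o=q[(q[:,0]>=a)&(q[:,0]<a+10)]
    if len(o): print(a,len(o),np.percentile(o[:,2],[10,50,90]).round(1))
E
```

```text
16.9 [0.6027 0.0737 0.1694] jar [[-194.8   -0.7  169.4]] F jar [-0.05  0.41 -0.53] T [-0.003  0.025 -0.037] 0.01140730888390466
-260 6 [173.3 177.5 180.7]
-250 21 [165.9 178.3 185.6]
-240 35 [163.6 177.4 184.3]
-230 32 [154.2 170.9 181.3]
-220 34 [142.7 161.4 177. ]
-210 58 [137.1 146.9 159.4]
-200 73 [128.3 141.2 154.3]
-190 127 [122.5 172.8 196.1]
-180 89 [109.9 126.  195.4]
-170 59 [102.9 113.9 125.3]
-160 62 [ 94.2 103.  113.8]
-150 57 [ 85.4  95.4 105.7]
-140 29 [ 88.3  93.1 100.8]
-130 1 [97.8 97.8 97.8]
```

View pics/g.png

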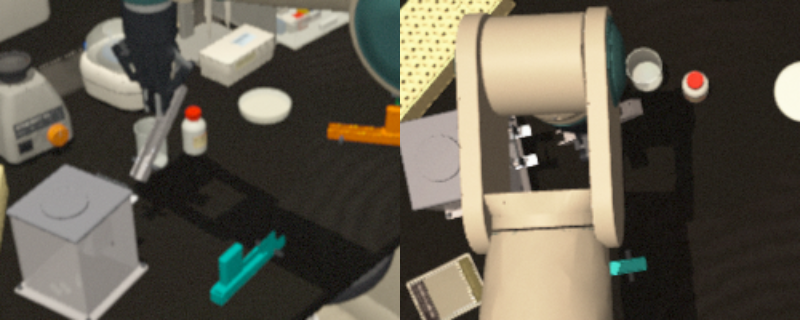

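The last picture shows the chute clear of the snout, tilted about 42°, with the bystanders in place. Carrying it back to its free spot and leveling it there.

servo_tool(
  motion=[-0.005,-0.008,0,0,0,-0.018,-0.028,0,0,0,-0.034,-0.054,-0.005,0,0,-0.05,-0.08,-0.015,0,0,-0.066,-0.105,-0.03,0,0,-0.079,-0.126,-0.045,0,0,-0.086,-0.137,-0.058,0,0,-0.087,-0.138,-0.066,0,0,-0.087,-0.138,-0.07,0,0,-0.087,-0.138,-0.07,0,0],
)

```text
clock: 18.25
tool_pos: [0.5158, -0.0629, 0.0994]
tcp_rot: [0.0, 0.616, 0.788, 0.0]
ft_force: [0.6, -0.7, -1.1]
gripper_width: 0.0113
gripper_force: 39.0
```

servo_tool(
  motion=[0,0,-0.005,0,0,0.0015,-0.006,-0.01,0,0,0.003,-0.012,-0.014,0,0,0.0045,-0.018,-0.018,0,0,0.006,-0.025,-0.024,0,0,0.0075,-0.031,-0.03,0,0,0.0085,-0.035,-0.035,0,0],
)

```text
clock: 19.12
tool_pos: [0.5251, -0.1005, 0.0656]
tcp_rot: [0.002, 0.617, 0.787, -0.0]
ft_force: [-0.4, -4.9, 7.4]
gripper_width: 0.0118
gripper_force: 40.8
```

```bash
python3 st.py
```

```text
19.125 [ 0.5251 -0.1005  0.0656] jar [[-345.6  116.    65.6]] F jar [-4.65  1.52  7.43] T [-0.323  0.198  0.12 ] 0.011767072418492753
```

servo_tool(
  motion=[0.0015,-0.0065,-0.008,0,0,0.003,-0.0128,-0.016,0,0,0.0045,-0.0175,-0.023,0,0,0.005,-0.0205,-0.029,0,0,0.0055,-0.0225,-0.034,0,0,0.0055,-0.0225,-0.036,0,0,0.0055,-0.0225,-0.036,0,0],
)

```text
clock: 20.0
tool_pos: [0.5295, -0.121, 0.0284]
tcp_rot: [0.0, 0.616, 0.787, -0.0]
ft_force: [1.5, -2.6, 3.2]
gripper_width: 0.0118
gripper_force: 41.1
```

```bash
python3 st.py
python3 - <<'E'
from m import *
im2,d2=camera("scene"); J=cloud("scene",d2).reshape(-1,3)
t=read_state()["tool_pos"]; r=J[:,:2]-t[:2]; q=np.c_[r@X,r@Y,J[:,2]]*1000
q=q[(abs(q[:,1])<13)&(q[:,2]>3)&(q[:,2]<24)]
for a in range(-40,130,10):
    o=q[(q[:,0]>=a)&(q[:,0]<a+10)]
    if len(o): print(a,len(o),np.percentile(o[:,2],[50,90]).round(1))
E
```

```text
20.0 [ 0.5295 -0.121   0.0284] jar [[-366.6  116.6   28.4]] F jar [-2.92 -0.87  3.16] T [-0.042 -0.028  0.049] 0.011800727021575995
-40 13 [12.9 17.7]
-30 10 [13.  18.9]
-20 12 [15.1 20.6]
-10 14 [14.  20.2]
0 18 [14.7 20.4]
10 35 [14.3 20.3]
20 28 [11.8 21.4]
30 24 [13.3 18.1]
40 26 [10.2 16.5]
50 20 [12.7 18.5]
60 30 [10.8 17.6]
70 27 [11.1 18. ]
80 28 [ 8.7 17.9]
90 25 [10.3 16.7]
100 31 [ 9.2 15.3]
110 16 [ 8.8 18.9]
120 5 [3.4 4.6]
```

Flat on the bench. Releasing and retreating upward.

servo_tool(
  motion=[0,0,0,0,0.03,0,0,0,0,0.045,0,0,0,0,0.05,0,0,0.005,0,0.05,0,0,0.03,0,0.05,0,0,0.07,0,0.05,0,0,0.12,0,0.05,0,0,0.15,0,0.05,0,0,0.15,0,0.05,0,0,0.15,0,0.05],
)

```text
clock: 21.3
tool_pos: [0.529, -0.1209, 0.1772]
tcp_rot: [-0.001, 0.617, 0.787, -0.0]
ft_force: [0.3, 0.2, -0.2]
gripper_width: 0.0499
gripper_force: 0.0
```

```bash
python3 st.py
python3 - <<'E'
from m import *
im2,d2=camera("scene"); P=cloud("scene",d2).reshape(-1,3)
r=P[:,:2]-np.array([.5295,-.121]); q=np.c_[r@X,r@Y,P[:,2]]*1000
q=q[(abs(q[:,1])<13)&(q[:,2]>3)&(q[:,2]<75)]
for a in range(-40,130,10):
    o=q[(q[:,0]>=a)&(q[:,0]<a+10)]
    if len(o): print(a,len(o),np.percentile(o[:,2],[50,90]).round(1))
b=cv2.imread("pics/scene0.png").astype(float).mean(2); D=cv2.GaussianBlur(im2.astype(float).mean(2)-b,(0,0),1)
print("bars",[(int(u),int(v)) for v,u in np.argwhere((D==cv2.dilate(D,np.ones((5,5))))&(D>6)) if 160<u<235 and 290<v<350])
for n in("beaker","bottle","dish","cassette"): print(n,[ (np.round(x["xy"]),round(x["score"],2)) for x in search_frame("scene",n)[:1]])
E
```

```text
21.3 [ 0.529  -0.1209  0.1772] jar [[-366.4  117.   177.2]] F jar [ 0.09 -0.37 -0.25] T [ 0.045 -0.007  0.005] 0.04991924695619177
-40 12 [17.  19.8]
-30 27 [20.  52.5]
-20 47 [42.9 66.1]
-10 52 [42.9 67.1]
0 50 [40.6 66.2]
10 100 [35.2 62.8]
20 35 [15.3 23.2]
30 27 [11.7 16.6]
40 22 [ 9.1 15. ]
50 23 [10.9 17.9]
60 26 [10.8 17.7]
70 26 [ 9.3 17.4]
80 32 [10.9 18.2]
90 27 [ 9.4 15.9]
100 28 [ 7.9 16.8]
110 16 [ 5.8 16.3]
120 4 [4.6 5.5]
bars [(193, 312), (199, 327), (192, 331), (186, 332), (219, 344)]
beaker [(array([244., 238.]), 0.73)]
bottle [(array([271., 231.]), 0.88)]
dish []
cassette [(array([240., 378.]), 0.55)]
```

The chute lies flat and released, three bars are in the jar, and nothing I could check has shifted. Handing in.

```bash
python3 -c "
from cell import *
print(job_done())"
```

```text
the job is handed in; nothing more can be done
None
```

I handed in the job at about 21 s: all three bars show on the jar floor and the chute lies flat and released on the bench, though it was levelled there after drawing it out tilted, and the final check missed the dish (last seen in place after the draw-out).

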